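Snap the spare control board into the tempering machine's housing

ROBOT

A 6-joint arm with a two-finger parallel gripper is mounted at the origin on the work surface. World frame = base frame: x ahead of the robot, y to its left, z up, the work surface at z = 0. Lengths are in m, angles in rad, forces in N, time in s.
With the tool pointing down it reaches from about 0.3 to 1 m from the base axis. Payload 5.1 kg.
Tool frame: the origin (TCP) lies on the centre line of the jaws, within the pads' length; the fingertips stand 25 mm ahead of it and the grasp point (between the pads) lies 6 mm ahead of it; z points along the fingers, y is the direction in which the jaws open and shut (so a half turn about z gives the same grasp; the last joint's range is limited). The gripper opens to 95 mm and grips with 3 to 60 N. Pads are 20 mm wide; open, the fingers measure 119 mm over their backs; the gripper's body (75 mm by 180 mm) begins 59 mm behind the grasp point.
Start: joints at [-1.249, 0.124, 1.65, -0, 1.367, -0.083], TCP at [0.256, -0.597, 0.24] pointing down, gripper open.
Joint ranges: [-2.61, 2.61], [-1.02, 2.33], [0.03, 2.71], [-1.35, 4.49], [0.32, 2.68], [-2.91, 2.91]. Speed limits (rad/s): [2.57, 2.57, 3.14, 3.14, 3.14, 3.14].

INTERFACE

Orientations are given as a rotation vector (axis times angle).
In Python, from workcell import sensors, read_camera, job_done, boxes_of, trace gives the robot as it stands.
- The arm moves only by the tool arm_command, never from a script. Its argument "plan" is text: rows parted by semicolons, each of 4 numbers parted by spaces: the shift along the world's x, y, z scaled (see below), then the turn about the world's z scaled (see below). A call has 1 to 8 rows; each row is the pose to reach, as a shift and turn from the pose measured when the call began; what a row does not reach only later rows make up. The controller multiplies each number of a shift by 0.1 m and each number of a turn by 90 degrees. A row lasts 1/8 s, in which the tool goes at most 62.5 mm and 10.7 degrees, less where a joint would pass 70% of its speed; a pose out of reach is approached as far as the arm can. A call with a number of a shift or a turn outside -1 to 1 is refused whole. A call with a gripper value outside its range is refused whole. "gripper" is the gripper command: -1 is fully open, 1 is shut, values between are in proportion, set as the call begins (left out, the last holds). The fingers move at their own pace and stop on an object; "force" is the grip in N (left out, the last holds). Time passes only in rows, so rows that repeat a pose let the fingers close. It gives the time, the measured TCP pose, the force and the opening at its end, in the units of the state.
- sensors.observe(): the state, without advancing time (a new reading comes with each control period).
- read_camera(name): name is "side" or "top"; returns a dict with "color" (480x640x3 uint8, red, green, blue), "range_z" (480x640 float32, m along the optical axis (not along the pixel's ray), 0 where there is no reading), "fx", "fy", "cx", "cy" (pixels), "rvec" (rotation vector, rad) and "tvec" (3), from world to camera coordinates, as OpenCV has them. Camera axes: x right, y down, z forward; pixel columns grow to the right and rows downward; lengths in m; the calibration is good to about 2 mm. A picture is of the moment at which its call begins.
- job_done(): hands the job in, once; it reports no verdict.
Trained networks look in the newest picture that a camera, given by its name, has taken for a name from the list of things; names that differ only in an ending like _2 or _b are one class to them, and where a whole thing is asked for, a point or a joint stands for the part that bears it (a point fixed in the world has none). Each returns a list of dicts, best first, with "p" (0 to 1); they miss things now and then, are a little off and sometimes report something else, mostly with a low value. They report only what shows in the picture. A call takes as long as a camera call. They do not tell look-alikes from the thing itself.
- boxes_of(camera, target): "xyz" ([x, y, z] in m, in the coordinates of the camera as it stood for that picture, good to about 4 mm: the middle of the surface that is visible of it).
- trace(camera, target): "region" (480x640 bool, what is visible of it).
The state is a dict: "time_s": time; "joint_pos": joint angles; "qd": joint speeds; "tau": joint torques, N m; "ee_pos": TCP position; "eef_rot": TCP orientation; "ft_force": force on the tool from outside, world axes, zero at the start; "moment": the same for the moment, N m; "opening": finger opening in m.
Only numpy, scipy, OpenCV 4.12 (cv2) and the standard library are available. Lean on these libraries where they do the work, as an engineer would, in place of code of your own. Each camera call takes 0.05 s, during which the arm holds its last target.

TASK

The chocolate tempering machine's new control board is in the small carton: swing both end flaps of the carton open past upright, then lift the board out by its heat sink. Lower it gently onto the four barbed standoffs in the open control housing, terminal block on the side of the cable glands, and press it down until every post has clicked through and the board sits flat on all four shoulders. Let go, and leave the screwdriver and the jar on the bench where they are.

Things in the scene. Friction and masses are not known exactly. Their poses are not given: they have to be found in the camera images.
- carton: open cardboard carton, fixed, left or right of the housing; outside 148 mm (its x) by 198 mm (its y) by 90 mm high, walls 4 mm; origin at the centre of its underside, z up. End flaps hang on its two short walls; the side flaps are folded down outside. The board lies level inside, underside 38 mm above the origin, on foam, roughly in line with the carton
- flap_left (a joint): end flap on the rim of the carton's +y wall: 0 = level, covering the box; 1.57 = upright; opens outward to 2.6. 142 mm wide, 75 mm from hinge to free edge, 4 mm thick; stays where it is left (under 2 N moves it). Starts ajar, 0.75 to 1.1, its free edge 50 to 68 mm above the rim: closed fingertips lowered between the flaps, 20 mm below that edge, can push it outward, following its arc
- flap_right (a joint): the same for the end flap on the carton's -y wall
- flap_left_hinge (a point): middle of the left flap's hinge line, on the rim of the carton's +y wall, 90 mm above the bench; the line runs along its x
- flap_right_hinge (a point): the same for the right flap, on the -y wall
- heat_sink (a point): centre of the finned metal heat sink in the middle of the circuit board, the part to grasp: 36 mm wide (its x), 70 mm long (its y), 45 mm high, flat sides; the board's top lies 22.5 mm and its underside 26.5 mm below this point, the sink's top 22.5 mm above it. Grip it with the fingertips 10 to 15 mm above the board, clear of the low parts beside it
- board: green circuit board 104 mm (x) by 160 mm (y) by 4 mm, 0.15 to 0.3 kg; origin at the centre of its underside. A black terminal block 10 x 60 x 9 mm stands along its -x edge, three round capacitors 9 mm tall along the +x edge. Its two ends, beyond 40 mm from the centre along y, are bare but for the holes and can be pressed on, e.g. midway between the two holes of an end
- housing: shallow open metal control housing, fixed, 160 mm (its x) by 226 mm (its y), walls 22 mm high, three black cable glands on the outside of its -x wall; origin at the centre of its underside, z up. Four white barbed standoffs stand in it at x = -40 or +40, y = -66 or +66 mm: see post1 to post4
- hole1 (a point): centre of the 12 mm square through-hole at x -40, y +66 mm of the board (from its centre), at the board's underside; goes over post1
- post1 (a point): axis of the standoff at x -40, y +66 mm of the housing, at its 22 mm wide shoulder, 20 mm above the housing's origin. Post tip 21 mm above; two sprung barbs spread from it to 18 mm across, 6 mm above the shoulder. A board laid on rests on the barbs, underside 8 to 12 mm above the shoulder; 4 to 6 N per post folds them, and they spring out over it when it is within 2 mm of the shoulder
- hole2 (a point): centre of the 12 mm square through-hole at x -40, y -66 mm of the board (from its centre), at the board's underside; goes over post2
- post2 (a point): axis of the standoff at x -40, y -66 mm of the housing, at the height of its shoulder; same axes as the housing
- hole3 (a point): centre of the 12 mm square through-hole at x +40, y +66 mm of the board (from its centre), at the board's underside; goes over post3
- post3 (a point): axis of the standoff at x +40, y +66 mm of the housing, at the height of its shoulder; same axes as the housing
- hole4 (a point): centre of the 12 mm square through-hole at x +40, y -66 mm of the board (from its centre), at the board's underside; goes over post4
- post4 (a point): axis of the standoff at x +40, y -66 mm of the housing, at the height of its shoulder; same axes as the housing
- jar_mid (a point): a bystander: closed brown jar, 80 mm across and 110 mm tall, standing; point at its centre
- screwdriver_grip (a point): a bystander: screwdriver 200 mm long lying along its x, handle towards -x, under 40 mm high, often between carton and housing; point in its handle
Things that resemble listed ones, but are neither listed nor needed, are in the scene too. Leave any orange look-alike of the board alone.

How it is judged:
By the outcome, as a careful person would: the job done as asked, in the order asked, and still so for the second after the job is handed in, with the robot touching nothing.
It also fails if it takes over 72 s, if anything falls off the work surface, if the arm or the gripper's body presses on something with over 40 N, if the wrist force passes 120 N, or if a joint passes its speed limit or range.

## Working session

There is one attempt and no reset: what is moved stays moved. The work goes in short steps, Python scripts to look and compute and a tool call to move; the robot and the scene stay as the last step left them, time stands still between calls to the robot, and variables do not carry over. Pictures are saved under pics/ and viewed, and the job is handed in when it is done.

Besides the shell and the picture viewer there is one more tool, called after "Call:" in YAML: its name, and indented under it one key for each argument. arm_command: Moves the arm, as the interface text tells. Its arguments: {"type":"object","properties":{"plan":{"type":"string"},"gripper":{"type":"number"},"force":{"type":"number"}},"required":["plan"]}

```bash
mkdir -p pics; ls; cat > h.py <<'E'
import numpy as np, cv2
from workcell import sensors, read_camera, job_done, boxes_of, trace
def save(c,n): cv2.imwrite('pics/'+n+'.png',c['color'][:,:,::-1])
def T(c):
    R=cv2.Rodrigues(np.array(c['rvec'],float))[0]; return R,np.array(c['tvec'],float).ravel()
def w(c,p):
    R,t=T(c); return (np.asarray(p)-t)@R
def cloud(c):
    z=c['range_z']; v,u=np.mgrid[:480,:640]
    P=np.stack([(u-c['cx'])/c['fx']*z,(v-c['cy'])/c['fy']*z,z],-1)
    W=w(c,P); W[z<=0]=np.nan; return W
def proj(c,p):
    R,t=T(c); q=R@np.asarray(p)+t; return c['fx']*q[0]/q[2]+c['cx'],c['fy']*q[1]/q[2]+c['cy']
E
python3 - <<'E'
from h import *
np.set_printoptions(precision=4,suppress=True)
for n in ('top','side'):
    c=read_camera(n); save(c,n+'0'); np.save(n+'0.npy',c,allow_pickle=True)
    print(n,c['rvec'],c['tvec'],c['fx'])
    for t in ['carton','flap_left','flap_right','flap_left_hinge','flap_right_hinge','heat_sink','board','housing','post1','post2','post3','post4','hole1','hole2','hole3','hole4','jar_mid','screwdriver_grip']:
        b=boxes_of(n,t)
        print(t,[(np.round(w(c,x['xyz']),3).tolist(),round(x['p'],2)) for x in b[:3]])
print(sensors.observe())
E
```

```text
pics
top [ 2.1853 -2.1649  0.0675] [-0.0082  0.5214  0.84  ] 456.28107051005907
carton [([0.516, -0.234, 0.098], 0.64)]
flap_left [([0.507, -0.153, 0.127], 0.78), ([0.555, 0.232, -0.001], 0.19)]
flap_right []
flap_left_hinge [([0.499, -0.003, 0.022], 0.19)]
flap_right_hinge [([0.513, -0.233, 0.097], 0.82), ([0.532, -0.245, 0.041], 0.27)]
heat_sink [([0.526, -0.245, 0.041], 0.88), ([0.338, 0.201, 0.002], 0.71), ([0.251, -0.265, 0.003], 0.64)]
board [([0.531, -0.243, 0.043], 0.96), ([0.337, 0.201, 0.005], 0.74), ([0.251, -0.265, 0.004], 0.7)]
housing [([0.561, 0.232, 0.001], 0.69)]
post1 [([0.564, 0.232, 0.004], 0.71)]
post2 [([0.564, 0.232, 0.004], 0.71)]
post3 [([0.564, 0.232, 0.004], 0.71)]
post4 [([0.564, 0.232, 0.004], 0.71)]
hole1 [([0.339, 0.199, -0.0], 0.86), ([0.258, -0.268, -0.0], 0.65), ([0.534, -0.243, 0.04], 0.64)]
hole2 [([0.339, 0.199, -0.0], 0.86), ([0.258, -0.268, -0.0], 0.65), ([0.534, -0.243, 0.04], 0.64)]
hole3 [([0.339, 0.199, -0.0], 0.86), ([0.258, -0.268, -0.0], 0.65), ([0.534, -0.243, 0.04], 0.64)]
hole4 [([0.339, 0.199, -0.0], 0.86), ([0.258, -0.268, -0.0], 0.6
[... 1060 characters left out ...]
7, 0.221, 0.007], 0.88), ([0.561, 0.241, 0.006], 0.36)]
hole4 [([0.253, -0.25, 0.004], 0.94), ([0.337, 0.221, 0.007], 0.88), ([0.561, 0.241, 0.006], 0.36)]
jar_mid [([0.735, 0.022, 0.078], 0.85)]
screwdriver_grip [([0.507, 0.003, 0.019], 0.89)]
{'time_s': 1.9, 'joint_pos': array([-1.2486,  0.1238,  1.6503, -0.    ,  1.3675, -0.0826]), 'qd': array([ 0.0002, -0.0019,  0.0016, -0.    , -0.0003,  0.0023]), 'tau': array([  0.0004, -41.7575, -36.0216,   0.0775,   0.043 ,  -0.    ]), 'ee_pos': array([ 0.2559, -0.5975,  0.2397]), 'eef_rot': array([ 3.0775,  0.6315, -0.    ]), 'ft_force': array([ 0.1304, -0.5652, -0.7281]), 'moment': array([ 0.0261,  0.0413, -0.0537]), 'opening': 0.09520811662303792}
```

View pics/top0.png

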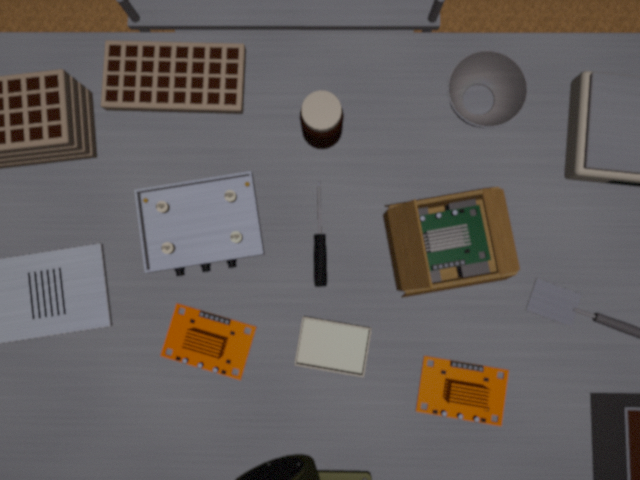

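View pics/side0.png

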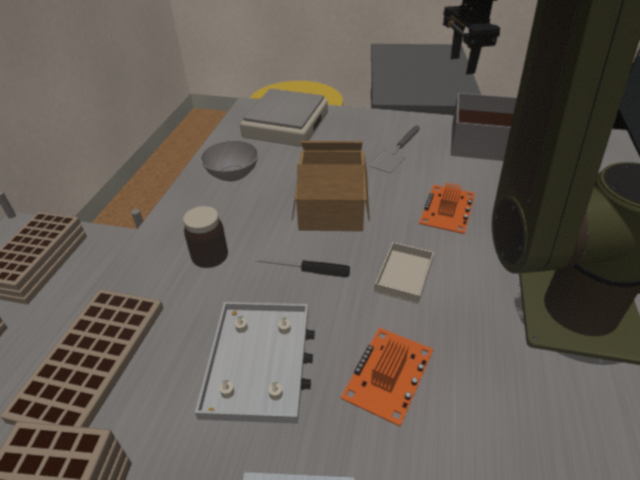

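```bash
python3 - <<'E'
from h import *
c=np.load('top0.npy',allow_pickle=True).item(); im=c['color'][:,:,::-1]
a=cv2.resize(im[175:305,375:530],None,fx=5,fy=4.6,interpolation=cv2.INTER_CUBIC); cv2.imwrite('pics/c1.png',a)
a=cv2.resize(im[165:285,125:275],None,fx=5,fy=5,interpolation=cv2.INTER_CUBIC); cv2.imwrite('pics/c2.png',a)
W=cloud(c)
np.set_printoptions(precision=3,suppress=True,linewidth=250)
print('row 235 carton'); print(np.c_[np.arange(384,524,4),W[240,384:524:4]])
print('col 460'); print(np.c_[np.arange(180,300,4),W[180:300:4,460]])
E
```

```text
row 235 carton
[[384.      0.53   -0.127   0.001]
 [388.      0.529  -0.132   0.017]
 [392.      0.524  -0.133   0.066]
 [396.      0.522  -0.135   0.101]
 [400.      0.521  -0.14    0.111]
 [404.      0.52   -0.145   0.118]
 [408.      0.519  -0.15    0.13 ]
 [412.      0.519  -0.155   0.137]
 [416.      0.518  -0.159   0.148]
 [420.      0.517  -0.164   0.154]
 [424.      0.527  -0.193   0.048]
 [428.      0.523  -0.192   0.086]
 [432.      0.523  -0.199   0.085]
 [436.      0.526  -0.213   0.056]
 [440.      0.527  -0.223   0.046]
 [444.      0.523  -0.22    0.087]
 [448.      0.523  -0.226   0.088]
 [452.      0.523  -0.233   0.09 ]
 [456.      0.526  -0.248   0.06 ]
 [460.      0.527  -0.258   0.05 ]
 [464.      0.524  -0.254   0.086]
 [468.      0.524  -0.261   0.087]
 [472.      0.528  -0.283   0.04 ]
 [476.      0.528  -0.289   0.043]
 [480.      0.528  -0.296   0.044]
 [484.      0.528  -0.304   0.042]
 [488.      0.531  -0.325   0.004]
 [492.      0.519  -0.282   0.143]
 [496.      0.52   -0.289   0.14 ]
 [500.      0.521  -0.3     0.129]
 [504.      0.522  -0.311   0.119]

[... 499 characters left out ...]
 [220.      0.564  -0.261   0.042]
 [224.      0.557  -0.261   0.042]
 [228.      0.547  -0.254   0.063]
 [232.      0.541  -0.256   0.056]
 [236.      0.534  -0.258   0.051]
 [240.      0.527  -0.258   0.05 ]
 [244.      0.52   -0.258   0.05 ]
 [248.      0.513  -0.26    0.043]
 [252.      0.505  -0.26    0.044]
 [256.      0.498  -0.26    0.043]
 [260.      0.491  -0.257   0.052]
 [264.      0.483  -0.257   0.05 ]
 [268.      0.477  -0.262   0.033]
 [272.      0.469  -0.264   0.026]
 [276.      0.462  -0.265   0.022]
 [280.      0.455  -0.245   0.091]
 [284.      0.448  -0.246   0.086]
 [288.      0.439  -0.271   0.002]
 [292.      0.432  -0.272  -0.001]
 [296.      0.424  -0.272  -0.002]]
```

View pics/c1.png

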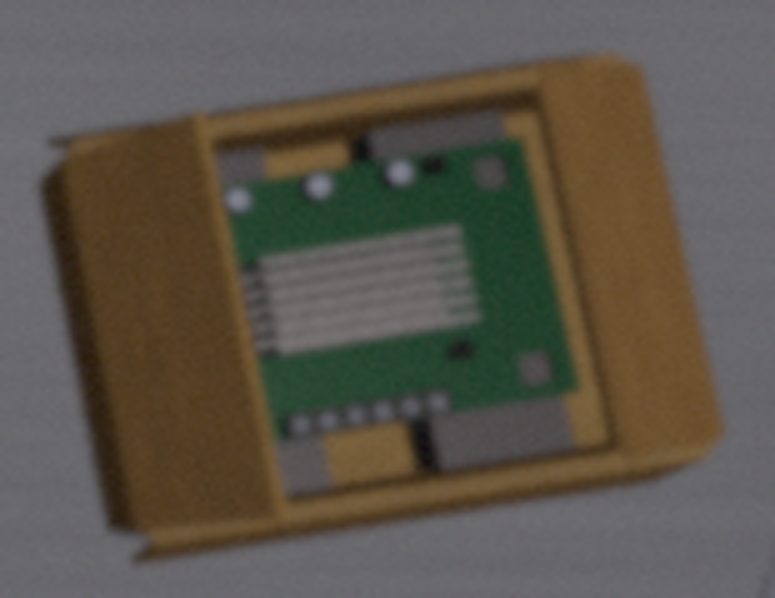

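View pics/c2.png

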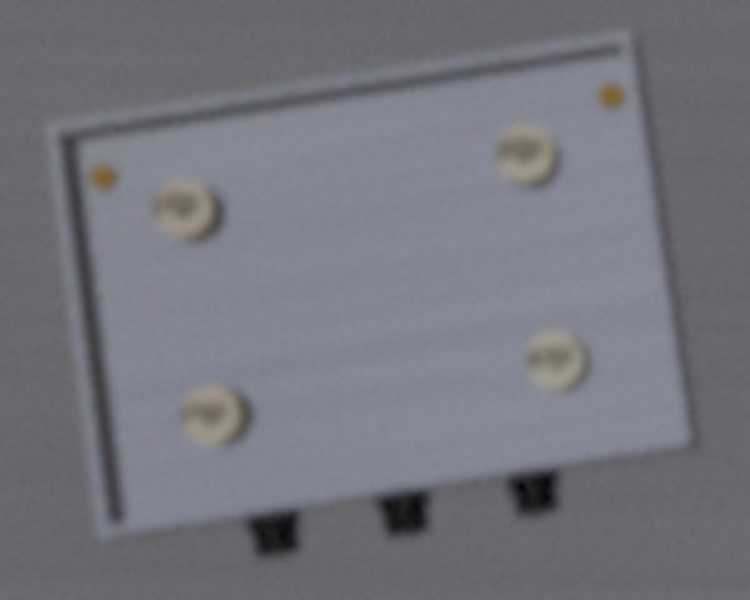

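```bash
cat > fit.py <<'E'
from h import *
from scipy.optimize import least_squares
def rayplane(c,u,v,z):
    R,t=T(c); d=R.T@np.array([(u-c['cx'])/c['fx'],(v-c['cy'])/c['fy'],1]); o=-R.T@t
    return o+d*(z-o[2])/d[2]
E
python3 - <<'E'
from fit import *
np.set_printoptions(precision=4,suppress=True,linewidth=200)
S={}
for n,box in (('top',(125,165,275,285)),('side',(195,290,320,420))):
    c=np.load(n+'0.npy',allow_pickle=True).item(); im=c['color'].astype(int)
    x0,y0,x1,y1=box
    m=((im[:,:,0]-im[:,:,2])>5)&(im[:,:,0]>110); k=np.zeros_like(m); k[y0:y1,x0:x1]=1; m&=k
    N,L,st,ce=cv2.connectedComponentsWithStats(m.astype(np.uint8))
    for i in range(1,N):
        if st[i,4]>25: print(n,ce[i],st[i],rayplane(c,*ce[i],0.022))
E
```

```text
top [246.7407 183.5926] [244 181   6   6  27] [0.6336 0.1366 0.022 ]
top [229.86 195.6 ] [225 190  11  12 100] [0.6102 0.1683 0.022 ]
top [144.9615 199.8077] [142 197   6   6  26] [0.6009 0.3303 0.022 ]
top [161.5196 206.2157] [156 201  12  12 102] [0.5889 0.2981 0.022 ]
top [235.8776 236.7755] [231 232  11  11  98] [0.5317 0.1549 0.022 ]
top [167.066  247.5189] [162 242  11  12 106] [0.5103 0.2847 0.022 ]
side [258.2756 335.324 ] [ 195  290  125  130 3744] [0.5714 0.1921 0.022 ]
side [238.5934 319.5385] [230 310  18  19 182] [0.618  0.1655 0.022 ]
side [283.7153 323.1241] [277 316  14  14 137] [0.5345 0.1566 0.022 ]
side [225.8118 386.6412] [219 379  15  15 170] [0.5912 0.3005 0.022 ]
side [274.9086 388.6171] [268 381  15  15 175] [0.5121 0.2875 0.022 ]
side [210.8 408.8] [207 406   8   6  40] [0.6002 0.342  0.022 ]
```

```bash
python3 - <<'E'
from fit import *
c=np.load('side0.npy',allow_pickle=True).item(); im=c['color'][:,:,::-1]
a=cv2.resize(im[295:425,190:325],None,fx=4.5,fy=4.5,interpolation=cv2.INTER_CUBIC); cv2.imwrite('pics/c3.png',a)
a=cv2.resize(im[135:235,285:375],None,fx=6,fy=6,interpolation=cv2.INTER_CUBIC); cv2.imwrite('pics/c4.png',a)
E
```

```text
(no output)
```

View pics/c3.png

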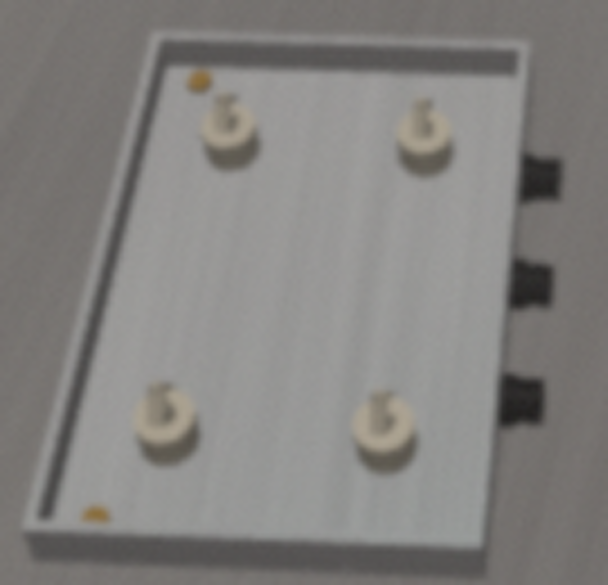

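View pics/c4.png

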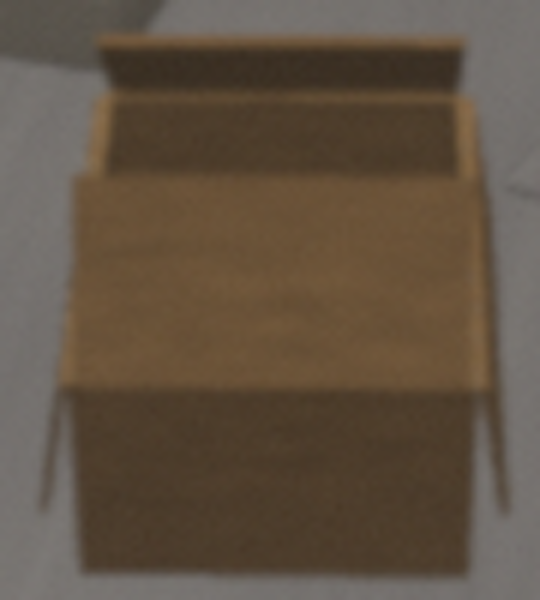

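```bash
cat >> fit.py <<'E'
def rigid(loc,wld):
    loc=np.asarray(loc)[:,:2]; wld=np.asarray(wld)[:,:2]
    a=loc-loc.mean(0); b=wld-wld.mean(0)
    th=np.arctan2((a[:,0]*b[:,1]-a[:,1]*b[:,0]).sum(),(a*b).sum())
    R=np.array([[np.cos(th),-np.sin(th)],[np.sin(th),np.cos(th)]])
    o=wld.mean(0)-R@loc.mean(0); res=wld-(loc@R.T+o)
    return o,th,res
E
python3 - <<'E'
from fit import *
np.set_printoptions(precision=4,suppress=True,linewidth=200)
L=np.array([[40,-66],[40,66],[-40,-66],[-40,66]])*1e-3
c=np.load('top0.npy',allow_pickle=True).item()
P=[rayplane(c,*p,.020) for p in [(230,195.5),(161.7,206.6),(236,236.9),(167.1,247.6)]]
print(rigid(L,P))
s=np.load('side0.npy',allow_pickle=True).item()
P=[rayplane(s,190+a/4.5-.5,295+b/4.5-.5,.020) for a,b in [(229,133),(165,418),(424,135),(383,427)]]
print(rigid(L,P))
# carton rim points
for n,cc in (('top',c),('side',s)):
    W=cloud(cc); im=cc['color'].astype(int)
    m=(abs(W[...,2]-.09)<.006)&(W[...,0]>.4)&(W[...,0]<.65)&(W[...,1]<-.1)&(W[...,1]>-.37)&((im[...,0]-im[...,2])>25)
    Q=W[m]; r=cv2.minAreaRect((Q[:,:2]*1000).astype(np.float32)); print(n,m.sum(),r)
# board holes (visible right), corners
for nm,uv,z in [('hole3?',(490,172),.042),('hole2?',(535,370),.042)]:
    print(nm,rayplane(c,375+uv[0]/5-.5,175+uv[1]/4.6-.5,z))
E
```

```text
(array([0.5603, 0.2268]), np.float64(0.16677030000092344), array([[ 0.0001,  0.0001],
       [-0.0003, -0.0001],
       [-0.0001, -0.    ],
       [ 0.0004,  0.0001]]))
(array([0.5624, 0.2299]), np.float64(0.16787627778843406), array([[-0.0009,  0.0017],
       [ 0.    , -0.0011],
       [ 0.0002, -0.    ],
       [ 0.0007, -0.0005]]))
top 1005 ((524.031982421875, -233.22384643554688), (156.3058624267578, 205.54981994628906), 10.480727195739746)
side 642 ((527.6385498046875, -232.0974578857422), (156.4141387939453, 207.12437438964844), 10.580194473266602)
hole3? [ 0.5796 -0.2839  0.042 ]
hole2? [ 0.5006 -0.299   0.042 ]
```

Call:
arm_command:
  plan: "0.34 0.46 0 0.11; 0.67 0.91 0 0.22; 0.67 0.91 0 0.22"
  gripper: 1
  force: 20

```text
time_s: 2.28
ee_pos: [0.3247, -0.5042, 0.2399]
eef_rot: [-2.921, -1.157, -0.001]
ft_force: [0.2, -1.1, 0.2]
opening: 0.0705
```

Call:
arm_command:
  plan: "0.5 0.5 0 0.12; 0.8 1 0 0.22; 0.8 1 0 0.22"

```text
time_s: 2.65
ee_pos: [0.406, -0.4026, 0.24]
eef_rot: [2.676, 1.645, 0.001]
ft_force: [-0.6, -0.5, 0.1]
opening: 0.0405
```

Call:
arm_command:
  plan: "0.34 0.5 0 0.12; 0.6 0.9 0 0.22; 0.6 0.9 0 0.22"

```text
time_s: 3.02
ee_pos: [0.4668, -0.312, 0.2402]
eef_rot: [2.352, 2.082, 0.0]
ft_force: [-0.5, -0.2, 0.1]
opening: 0.0105
```

Call:
arm_command:
  plan: "0.57 0.82 0 0.1; 0.57 0.82 0 0.194; 0.57 0.82 -0.3 0.194; 0.57 0.82 -0.83 0.194; 0.57 0.82 -0.83 0.194"

```text
time_s: 3.65
ee_pos: [0.5204, -0.2303, 0.1522]
eef_rot: [-2.008, -2.405, 0.004]
ft_force: [-0.6, -0.0, -0.4]
opening: 0.0005
```

Call:
arm_command:
  plan: "-0.07 0.4 0.03 0; -0.09 0.52 0.03 0; -0.11 0.62 0.03 0; -0.13 0.72 0.03 0; -0.15 0.82 0.03 0; -0.17 0.92 0.03 0"

```text
time_s: 4.4
ee_pos: [0.5033, -0.1379, 0.1553]
eef_rot: [-2.008, -2.405, 0.004]
ft_force: [0.6, -1.1, -1.0]
opening: 0.0007
```

Call:
arm_command:
  plan: "-0.02 0.1 0 0; -0.04 0.2 0 0; -0.06 0.3 0 0; -0.06 0.3 0 0"

```text
time_s: 4.9
ee_pos: [0.4971, -0.1071, 0.1552]
eef_rot: [-2.007, -2.405, 0.004]
ft_force: [-0.3, -0.4, 0.5]
opening: 0.0001
```

```bash
python3 - <<'E'
from h import *
c=read_camera('side'); a=cv2.resize(c['color'][60:300,250:500,::-1],None,fx=2.4,fy=2.4); cv2.imwrite('pics/s1.png',a); print(sensors.observe()['ee_pos'])
E
```

```text
[ 0.49721497 -0.10746148  0.15521499]
```

View pics/s1.png

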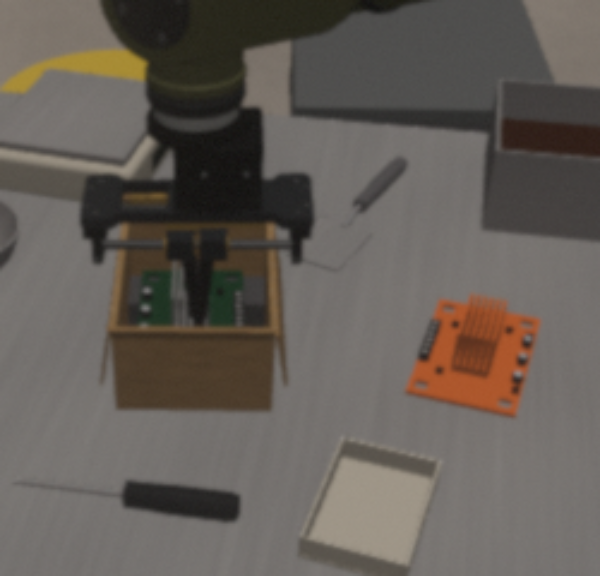

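```bash
python3 - <<'E'
from h import *
s=np.load('side0.npy',allow_pickle=True).item();R,t=T(s);print('cam',-R.T@t)
c=read_camera('top'); save(c,'t1'); a=cv2.resize(c['color'][140:330,340:560,::-1],None,fx=3,fy=3); cv2.imwrite('pics/t1.png',a)
W=cloud(c);np.set_printoptions(precision=3,suppress=True)
print(W[270,384:520:4])
E
```

```text
cam [0.33462645 0.67921732 0.72190542]
[[ 0.466 -0.087  0.315]
 [ 0.466 -0.088  0.342]
 [ 0.465 -0.088  0.381]
 [ 0.464 -0.085  0.427]
 [ 0.464 -0.088  0.432]
 [ 0.464 -0.091  0.435]
 [ 0.464 -0.094  0.439]
 [ 0.464 -0.098  0.44 ]
 [ 0.464 -0.102  0.441]
 [ 0.464 -0.105  0.443]
 [ 0.464 -0.108  0.445]
 [ 0.464 -0.112  0.445]
 [ 0.464 -0.115  0.449]
 [ 0.464 -0.119  0.449]
 [ 0.464 -0.122  0.45 ]
 [ 0.464 -0.126  0.45 ]
 [ 0.464 -0.129  0.452]
 [ 0.464 -0.132  0.453]
 [ 0.464 -0.136  0.453]
 [ 0.464 -0.139  0.457]
 [ 0.464 -0.138  0.47 ]
 [ 0.464 -0.141  0.474]
 [ 0.464 -0.145  0.473]
 [ 0.464 -0.148  0.473]
 [ 0.464 -0.152  0.473]
 [ 0.473 -0.304  0.039]
 [ 0.473 -0.313  0.035]
 [ 0.474 -0.331  0.004]
 [ 0.474 -0.34   0.   ]
 [ 0.471 -0.293  0.145]
 [ 0.472 -0.303  0.136]
 [ 0.472 -0.314  0.125]
 [ 0.472 -0.324  0.114]
 [ 0.472 -0.336  0.103]]
```

View pics/t1.png

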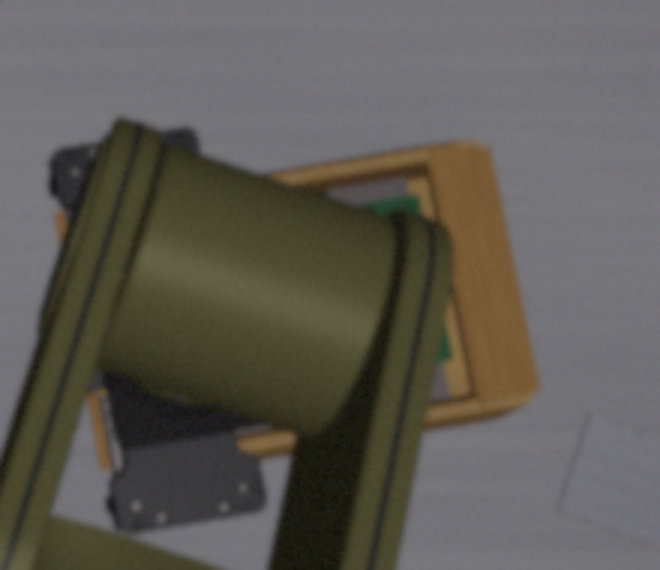

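Call:
arm_command:
  plan: "0.1 -0.5 0 0; 0.19 -0.95 0 0; 0.19 -0.95 0 0"

```text
time_s: 5.38
ee_pos: [0.5167, -0.2054, 0.1554]
eef_rot: [-2.013, -2.402, 0.004]
ft_force: [-0.2, 0.4, -0.5]
opening: 0.0004
```

Call:
arm_command:
  plan: "0.06 -0.3 0 0; 0.09 -0.44 0 0; 0.11 -0.55 0 0; 0.13 -0.66 0 0; 0.15 -0.77 0 0; 0.17 -0.88 0 0; 0.17 -0.88 0 0"

```text
time_s: 6.25
ee_pos: [0.5338, -0.2942, 0.1553]
eef_rot: [-2.014, -2.401, 0.004]
ft_force: [0.3, 0.1, 0.1]
opening: 0.0004
```

Call:
arm_command:
  plan: "0.02 -0.11 0 0; 0.04 -0.22 0 0; 0.07 -0.33 0 0; 0.1 -0.5 0 0; 0.12 -0.62 0 0; 0.12 -0.62 0 0"

```text
time_s: 7.0
ee_pos: [0.5459, -0.3575, 0.1554]
eef_rot: [-2.015, -2.4, 0.005]
ft_force: [1.2, -0.4, 0.6]
opening: 0.0005
```

Call:
arm_command:
  plan: "-0.02 0.1 0.2 0; -0.3 0.1 1 0; -0.9 -0.5 1 0; -1 -1 1 0; -1 -1 1 0"
  gripper: -0.47

```text
time_s: 7.62
ee_pos: [0.4447, -0.4596, 0.2583]
eef_rot: [-2.021, -2.4, 0.006]
ft_force: [-0.1, 0.2, 0.2]
opening: 0.0448
```

Call:
arm_command:
  plan: "-0.5 -0.5 0 0; -1 -0.6 0 0; -1 -0.6 0 0"

```text
time_s: 8.0
ee_pos: [0.3425, -0.5199, 0.2592]
eef_rot: [-2.026, -2.397, 0.007]
ft_force: [0.5, -0.1, 0.3]
opening: 0.069
```

```bash
python3 - <<'E'
from h import *
for n,b in (('top',(330,150,560,320)),('side',(250,100,420,260))):
    c=read_camera(n); np.save(n+'2.npy',c,allow_pickle=True); a=cv2.resize(c['color'][b[1]:b[3],b[0]:b[2],::-1],None,fx=3.4,fy=3.4,interpolation=cv2.INTER_CUBIC); cv2.imwrite(f'pics/{n}2.png',a)
E
```

```text
(no output)
```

View pics/top2.png

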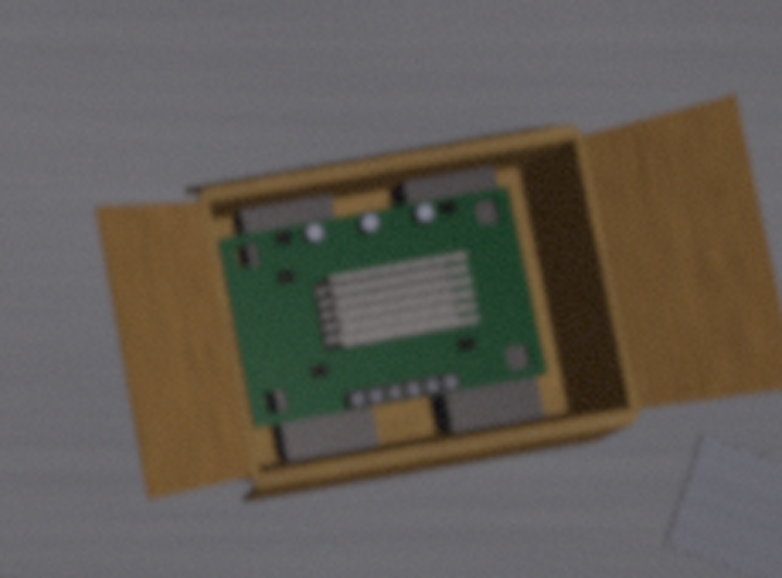

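View pics/side2.png

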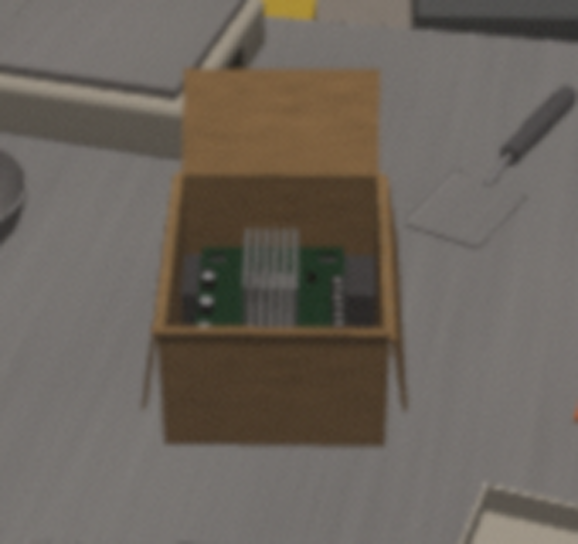

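```bash
cat >> fit.py <<'E'
def board_rect(c,z,lim=None):
    im=c['color'].astype(int)
    m=((im[...,1]-im[...,0])>15)&((im[...,1]-im[...,2])>5)
    N,L,st,ce=cv2.connectedComponentsWithStats(m.astype(np.uint8))
    i=1+np.argmax(st[1:,4]); m=(L==i)
    v,u=np.nonzero(m)
    P=np.array([rayplane(c,a,b,z)[:2] for a,b in zip(u,v)])
    return cv2.minAreaRect((P*1000).astype(np.float32)),m
E
python3 - <<'E'
from fit import *
c=np.load('top2.npy',allow_pickle=True).item()
r,m=board_rect(c,.042); print(r,m.sum()); print(cv2.boxPoints(r))
L=np.array([[40,-66],[40,66],[-40,-66],[-40,66]])*1e-3
P=[rayplane(c,330+a/3.4-.4,150+b/3.4-.4,.042) for a,b in [(487,211),(250,256),(516,356),(277,402)]]
print(rigid(L,P))
# sink top
W=cloud(c); k=(abs(W[...,2]-.087)<.006)&(abs(W[...,0]-.525)<.045)&(abs(W[...,1]+.23)<.06)
im=c['color'].astype(int); k&=(abs(im[...,0]-im[...,2])<25)&(im[...,0]>95)
v,u=np.nonzero(k); Q=np.array([rayplane(c,a,b,.087)[:2] for a,b in zip(u,v)]); print(cv2.minAreaRect((Q*1000).astype(np.float32)),k.sum())
E
```

```text
((528.158935546875, -227.0556640625), (103.34432983398438, 156.751953125), 10.914401054382324) 3172
[[ 462.58154 -159.88113]
 [ 492.26135 -313.79764]
 [ 593.7363  -294.2302 ]
 [ 564.0565  -140.31369]]
(array([ 0.52804355, -0.22767436]), np.float64(0.1929951131718614), array([[ 8.36127728e-05,  2.78278050e-04],
       [-1.15409086e-04, -1.43972011e-03],
       [ 2.92898243e-04,  1.37771831e-03],
       [-2.61101930e-04, -2.16276246e-04]]))
((527.1890869140625, -226.17941284179688), (35.02238082885742, 67.16856384277344), 10.401471138000488) 442
```

Call:
arm_command:
  plan: "0.33 0.5 0 0; 0.66 1 0 0; 0.66 1 0 0"

```text
time_s: 8.48
ee_pos: [0.4145, -0.4147, 0.2596]
eef_rot: [-2.013, -2.409, 0.004]
ft_force: [-1.3, 0.2, -0.1]
opening: 0.0697
```

Call:
arm_command:
  plan: "0.33 0.5 0 0; 0.66 1 0 0; 0.66 1 0 0.014"

```text
time_s: 8.85
ee_pos: [0.4828, -0.3113, 0.2599]
eef_rot: [-1.978, -2.439, 0.003]
ft_force: [-0.4, 0.2, 0.2]
opening: 0.0699
```

Call:
arm_command:
  plan: "0.3 0.5 0 0.014; 0.55 0.93 0 0.014; 0.54 0.925 -0.2 0.014; 0.54 0.925 -0.6 0.014; 0.54 0.925 -0.8 0.014; 0.54 0.925 -0.8 0.014"

```text
time_s: 9.6
ee_pos: [0.5352, -0.2191, 0.1774]
eef_rot: [-1.949, -2.456, 0.005]
ft_force: [0.0, -0.8, 0.3]
opening: 0.0703
```

Call:
arm_command:
  plan: "-0.07 -0.085 0 -0.025; -0.07 -0.085 0 -0.025; -0.07 -0.085 -0.25 -0.025; -0.07 -0.085 -0.5 -0.025; -0.07 -0.085 -0.7 -0.025; -0.07 -0.085 -0.7 -0.025"

```text
time_s: 10.35
ee_pos: [0.5273, -0.2272, 0.106]
eef_rot: [-1.995, -2.415, 0.005]
ft_force: [-0.0, -0.5, 0.7]
opening: 0.0699
```

Call:
arm_command:
  plan: "0.005 0 -0.15 0; 0.005 0 -0.27 0; 0.005 0 -0.27 0"

```text
time_s: 10.72
ee_pos: [0.527, -0.2267, 0.0776]
eef_rot: [-1.994, -2.413, 0.006]
ft_force: [0.6, -0.3, 0.3]
opening: 0.0701
```

Call:
arm_command:
  plan: "0 0 0 0; 0 0 0 0; 0 0 0 0; 0 0 0 0; 0 0 0 0"
  gripper: 1
  force: 25

```text
time_s: 11.35
ee_pos: [0.5274, -0.2268, 0.078]
eef_rot: [-1.994, -2.414, 0.005]
ft_force: [0.0, 0.3, 1.2]
opening: 0.0361
```

Gripped at 36 mm. Lift.

Call:
arm_command:
  plan: "0 0 0.1 0; 0 0 0.3 0; 0 0 0.5 0; 0 0 0.75 0; 0 0 1 0; 0 0 1 0"

```text
time_s: 12.1
ee_pos: [0.5292, -0.2278, 0.1822]
eef_rot: [-1.999, -2.419, 0.003]
ft_force: [-0.8, 0.1, -2.0]
opening: 0.0361
```

Call:
arm_command:
  plan: "0 0 0.3 0; 0 0 0.5 0; 0.05 0.3 0.5 0; 0.07 0.6 0.5 0; 0.07 1 0.5 0; 0.07 1 0.5 0"

```text
time_s: 12.85
ee_pos: [0.5359, -0.1257, 0.2317]
eef_rot: [-1.994, -2.421, 0.003]
ft_force: [0.4, -0.4, -1.4]
opening: 0.0362
```

Call:
arm_command:
  plan: "0.03 0.4 0 0; 0.06 0.9 0 0; 0.06 0.9 0 0"

```text
time_s: 13.22
ee_pos: [0.5418, -0.0339, 0.2314]
eef_rot: [-1.99, -2.424, 0.004]
ft_force: [-0.6, -0.4, -1.7]
opening: 0.0358
```

Call:
arm_command:
  plan: "0.03 0.4 0 0; 0.06 0.9 0 0; 0.06 0.9 0 0"

```text
time_s: 13.6
ee_pos: [0.5479, 0.0573, 0.2312]
eef_rot: [-1.986, -2.427, 0.004]
ft_force: [-0.3, -0.4, -1.3]
opening: 0.0362
```

Call:
arm_command:
  plan: "0.03 0.4 0 0; 0.06 0.9 0 0; 0.06 0.9 0 0"

```text
time_s: 13.98
ee_pos: [0.5542, 0.148, 0.231]
eef_rot: [-1.983, -2.43, 0.005]
ft_force: [-0.3, 0.2, -3.0]
opening: 0.036
```

Call:
arm_command:
  plan: "0.03 0.3 0 -0.01; 0.06 0.6 0 -0.015; 0.06 0.6 0 -0.015; 0.06 0.6 0 -0.015"

```text
time_s: 14.48
ee_pos: [0.5605, 0.2062, 0.2307]
eef_rot: [-2.014, -2.405, 0.007]
ft_force: [-0.3, -0.1, -2.1]
opening: 0.0357
```

Call:
arm_command:
  plan: "0 0.21 0 -0.006; 0 0.21 -0.3 -0.006; 0 0.21 -0.6 -0.006; 0 0.21 -0.9 -0.006; 0 0.21 -1 -0.006; 0 0.21 -1 -0.006; 0 0.21 -1 -0.006"

```text
time_s: 15.35
ee_pos: [0.5617, 0.2271, 0.1325]
eef_rot: [-2.026, -2.396, 0.003]
ft_force: [1.0, -0.9, -3.6]
opening: 0.0358
```

```bash
python3 - <<'E'
from fit import *
o=sensors.observe(); print(o['ee_pos'],o['eef_rot'])
for n,b in (('top',(110,140,330,310)),('side',(180,240,380,430))):
    c=read_camera(n); np.save(n+'3.npy',c,allow_pickle=True); a=cv2.resize(c['color'][b[1]:b[3],b[0]:b[2],::-1],None,fx=3.2,fy=3.2,interpolation=cv2.INTER_CUBIC); cv2.imwrite(f'pics/{n}3.png',a)
E
```

```text
[0.56170199 0.22708284 0.13253345] [-2.02634454 -2.39638304  0.00280415]
```

View pics/top3.png

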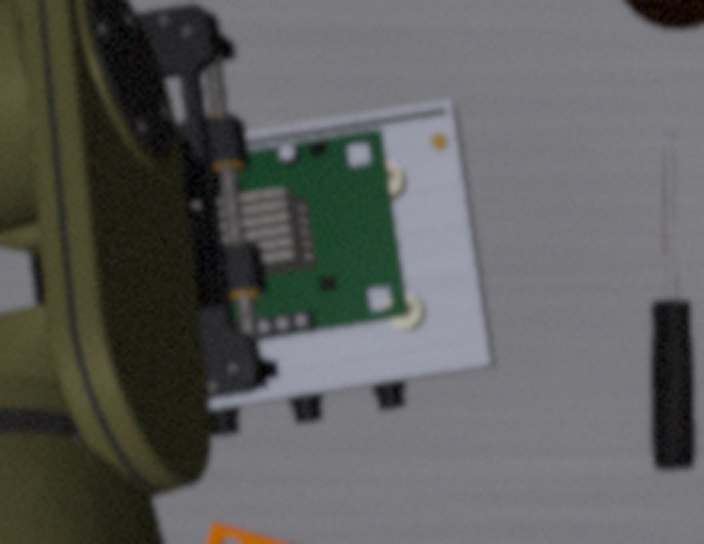

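View pics/side3.png

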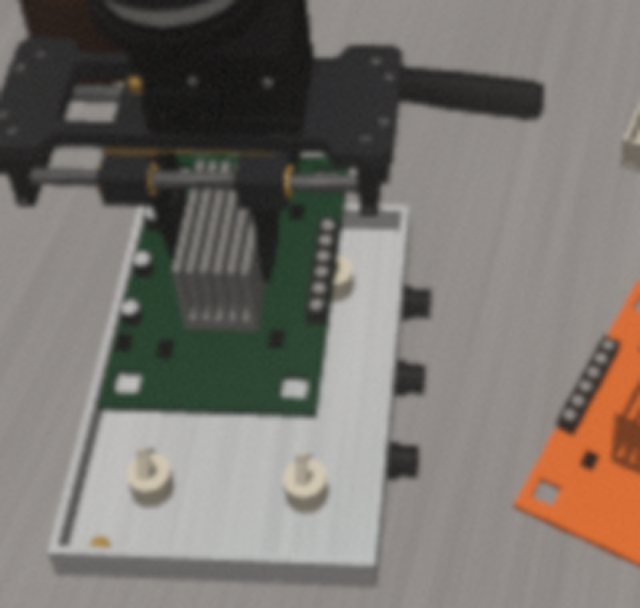

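```bash
cat > holes.py <<'E'
from fit import *
def holes(c,seed,zt,W=9):
    # seed predicted px; centroid of non-green pixels inside window (green enclosing)
    im=c['color'].astype(int); g=((im[...,1]-im[...,0])>12)
    u,v=map(int,map(round,seed)); 
    m=(~g)[v-W:v+W+1,u-W:u+W+1].astype(np.uint8)
    N,L,st,ce=cv2.connectedComponentsWithStats(m,connectivity=4)
    d=[np.hypot(*(ce[i]-W)) if st[i,4]>8 else 99 for i in range(1,N)]
    i=1+int(np.argmin(d)); return ce[i]+np.array([u-W,v-W]),st[i]
E
python3 - <<'E'
from holes import *
np.set_printoptions(precision=4,suppress=True,linewidth=200)
zt=.1325-.040+.003
L=np.array([[40,-66],[-40,-66]])*1e-3
c=np.load('top3.npy',allow_pickle=True).item()
S=[(110+a/3.2-.4,140+b/3.2-.4) for a,b in [(358,154),(379,299)]]
H=[holes(c,s,zt) for s in S]; print(S,H)
P=[rayplane(c,*h[0],zt) for h in H]; print(P,rigid(L,P))
L=np.array([[40,66],[-40,66]])*1e-3
c=np.load('side3.npy',allow_pickle=True).item()
S=[(180+a/3.2-.4,240+b/3.2-.4) for a,b in [(128,384),(294,389)]]
H=[holes(c,s,zt) for s in S]; print(S,H)
P=[rayplane(c,*h[0],zt) for h in H]; print(P,rigid(L,P))
E
```

```text
[(221.475, 187.725), (228.0375, 233.0375)] [(array([221.4231, 187.6538]), array([ 6,  5,  8,  8, 52], dtype=int32)), (array([228.2115, 232.9615]), array([ 5,  6,  9,  7, 52], dtype=int32))]
[array([0.6108, 0.1675, 0.0955]), array([0.5317, 0.1536, 0.0955])] (array([0.5599, 0.2256]), np.float64(0.17344898001541487), array([[ 0.0002,  0.    ],
       [-0.0002, -0.    ]]))
[(219.6, 359.6), (271.475, 361.1625)] [(array([219.3448, 359.0345]), array([ 4,  5, 10,  7, 58], dtype=int32)), (array([271.3934, 360.8033]), array([ 5,  5, 10,  8, 61], dtype=int32))]
[array([0.591 , 0.2978, 0.0955]), array([0.5122, 0.2845, 0.0955])] (array([0.5625, 0.226 ]), np.float64(0.1666417451035046), array([[-0.0001, -0.    ],
       [ 0.0001,  0.    ]]))
```

Call:
arm_command:
  plan: "0.003 0.02 0 0; 0.003 0.02 -0.15 0; 0.003 0.02 -0.3 0; 0.003 0.02 -0.4 0; 0.003 0.02 -0.4 0; 0.003 0.02 -0.4 0"

```text
time_s: 16.2
ee_pos: [0.5621, 0.2294, 0.0926]
eef_rot: [-2.026, -2.397, 0.002]
ft_force: [1.6, -0.3, -2.0]
opening: 0.0361
```

```bash
python3 - <<'E'
from holes import *
np.set_printoptions(precision=4,suppress=True,linewidth=200)
o=sensors.observe(); p=o['ee_pos']; print(p,o['eef_rot'])
zt=p[2]-.040+.003; zt2=.020
for n,b,ys,h0 in (('top',(110,140,330,310),-66,(.5603,.2268)),('side',(180,240,380,430),66,(.5624,.2299))):
    c=read_camera(n); np.save(n+'4.npy',c,allow_pickle=True); a=cv2.resize(c['color'][b[1]:b[3],b[0]:b[2],::-1],None,fx=3.2,fy=3.2,interpolation=cv2.INTER_CUBIC); cv2.imwrite(f'pics/{n}4.png',a)
    L=np.array([[40,ys],[-40,ys]])*1e-3; R=np.array([[np.cos(.167),-np.sin(.167)],[np.sin(.167),np.cos(.167)]])
    S=[proj(c,[*(R@l+h0),zt]) for l in L]
    H=[holes(c,s,zt) for s in S]; P=[rayplane(c,*h[0],zt) for h in H]; print(n,S,[(h[0],h[1][4]) for h in H]); print(rigid(L,P)[:2])
E
```

```text
[0.5621 0.2294 0.0926] [-2.026  -2.3968  0.0023]
top [(np.float64(225.943960546458), np.float64(192.012543958685)), (np.float64(232.1341711017225), np.float64(235.05095545975507))] [(array([225.3061, 191.9388]), np.int32(49)), (array([231.56, 234.68]), np.int32(50))]
(array([0.5605, 0.2279]), np.float64(0.16951147930429397))
side [(np.float64(222.53353249094857), np.float64(375.7615125924839)), (np.float64(273.03223799245495), np.float64(377.54676260035825))] [(array([222.4828, 374.7069]), np.int32(58)), (array([272.8525, 376.4754]), np.int32(61))]
(array([0.5632, 0.2281]), np.float64(0.16715168145978868))
```

View pics/top4.png

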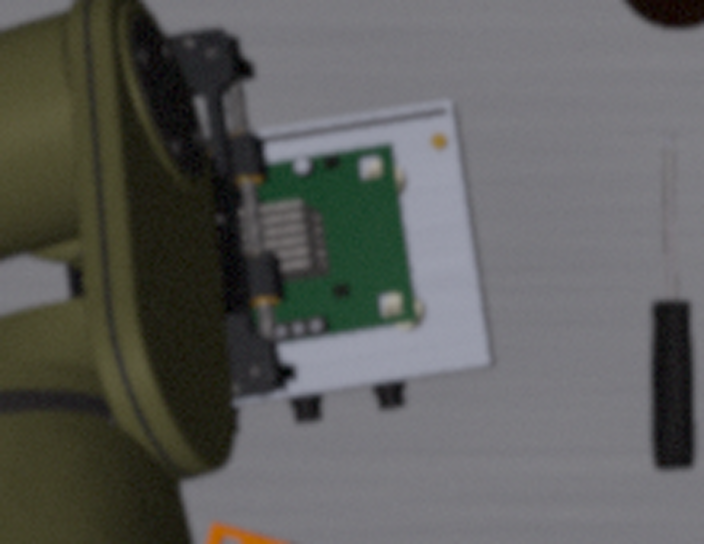

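View pics/side4.png

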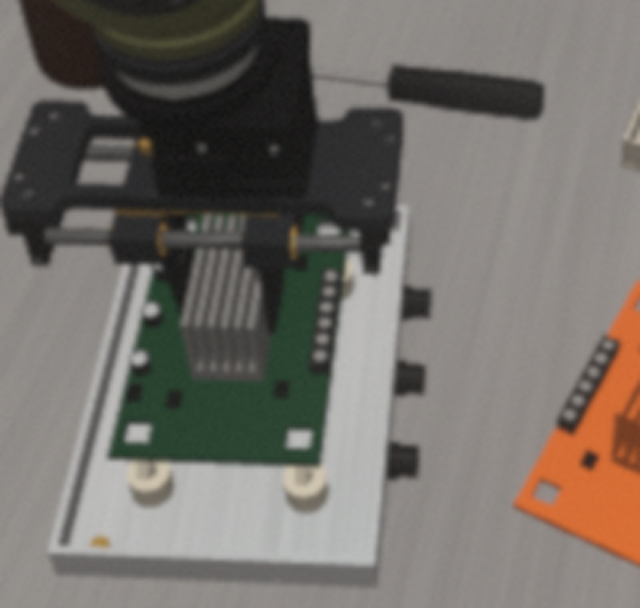

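Call:
arm_command:
  plan: "-0.004 -0.003 0 0; -0.004 -0.003 -0.06 0; -0.004 -0.003 -0.12 0; -0.004 -0.003 -0.17 0; -0.004 -0.003 -0.17 0"

```text
time_s: 16.92
ee_pos: [0.5614, 0.229, 0.0752]
eef_rot: [-2.026, -2.396, 0.003]
ft_force: [0.2, 0.1, -3.1]
opening: 0.0358
```

```bash
cat > look.py <<'E'
import sys
from holes import *
np.set_printoptions(precision=4,suppress=True,linewidth=200)
k=sys.argv[1]
o=sensors.observe(); p=o['ee_pos']; print(p,o['eef_rot'],o['ft_force'],o['moment'],o['time_s'])
A=[]
for n,b in (('top',(150,170,260,270)),('side',(205,280,305,430))):
    c=read_camera(n); np.save(n+k+'.npy',c,allow_pickle=True)
    A.append(cv2.resize(c['color'][b[1]:b[3],b[0]:b[2],::-1],None,fx=3.9,fy=3.9,interpolation=cv2.INTER_CUBIC))
h=max(a.shape[0] for a in A); A=[cv2.copyMakeBorder(a,0,h-a.shape[0],0,0,0) for a in A]
cv2.imwrite('pics/l'+k+'.png',np.hstack(A)[:600,:800])
E
python3 look.py 5
```

```text
[0.5614 0.229  0.0752] [-2.0258 -2.3965  0.0032] [ 0.1682  0.0826 -3.0633] [ 0.013  -0.1393 -0.0219] 16.925
```

View pics/l5.png

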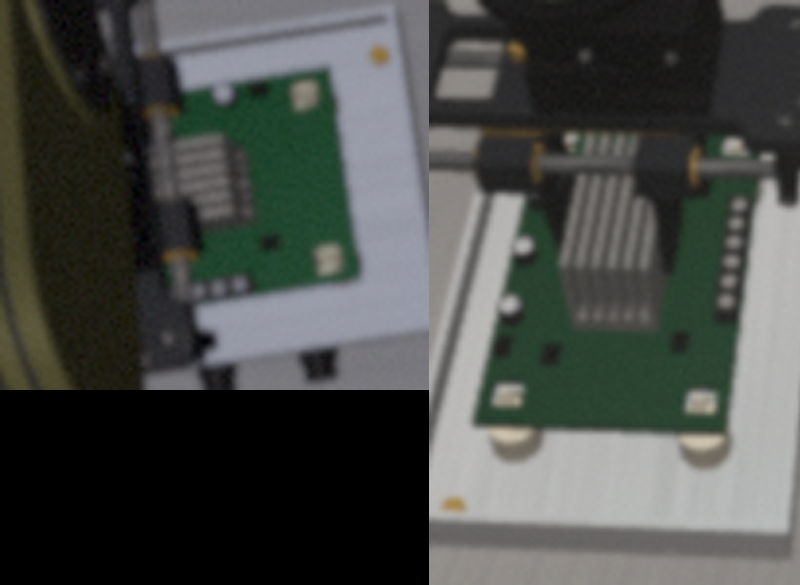

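Call:
arm_command:
  plan: "0 0 -0.02 0; 0 0 -0.04 0; 0 0 -0.06 0; 0 0 -0.06 0"
  force: 60

```text
time_s: 17.52
ee_pos: [0.5623, 0.2295, 0.0712]
eef_rot: [-2.026, -2.397, 0.0]
ft_force: [-2.7, -0.2, 4.7]
opening: 0.0355
```

Call:
arm_command:
  plan: "0 0 -0.02 0; 0 0 -0.04 0; 0 0 -0.04 0"

```text
time_s: 17.9
ee_pos: [0.563, 0.2297, 0.0702]
eef_rot: [-2.027, -2.397, -0.0]
ft_force: [-6.8, -1.6, 12.4]
opening: 0.0359
```

Call:
arm_command:
  plan: "-0.015 -0.005 -0.03 0; -0.015 -0.005 -0.05 0; -0.015 -0.005 -0.07 0; -0.015 -0.005 -0.07 0"

```text
time_s: 18.4
ee_pos: [0.564, 0.2299, 0.0677]
eef_rot: [2.027, 2.399, 0.007]
ft_force: [-3.9, -1.2, 15.6]
opening: 0.0357
```

```bash
python3 look.py 6
```

```text
[0.564  0.2299 0.0677] [2.0274 2.3987 0.0074] [-3.878  -1.2047 15.6205] [-0.3216  0.7833 -0.0852] 18.4
```

View pics/l6.png

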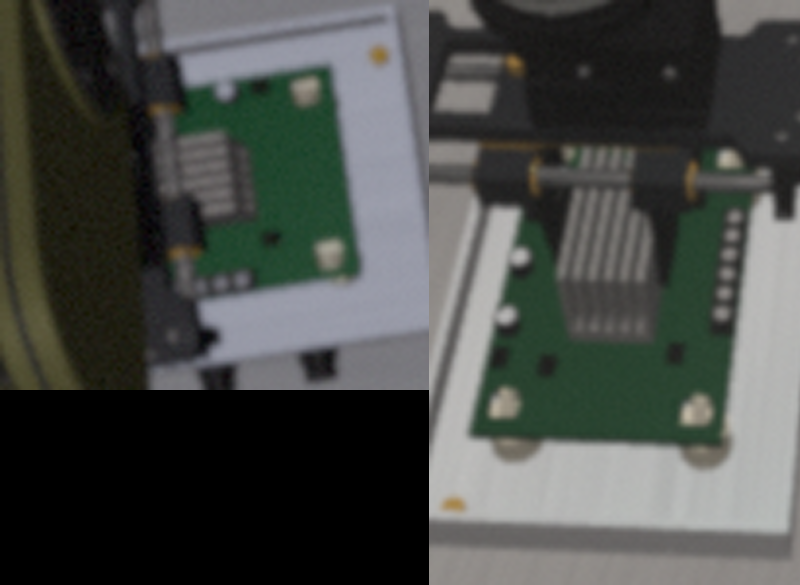

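Call:
arm_command:
  plan: "-0.03 -0.005 -0.03 0; -0.03 -0.005 -0.05 0; -0.04 -0.005 -0.07 0; -0.04 -0.005 -0.09 0; -0.04 -0.005 -0.09 0"

```text
time_s: 19.12
ee_pos: [0.5634, 0.2298, 0.0621]
eef_rot: [2.023, 2.395, 0.017]
ft_force: [1.0, -0.6, 3.0]
opening: 0.0357
```

Call:
arm_command:
  plan: "-0.005 0 -0.03 0; -0.005 0 -0.06 0; -0.005 0 -0.08 0; -0.005 0 -0.08 0"

```text
time_s: 19.62
ee_pos: [0.564, 0.2298, 0.0601]
eef_rot: [2.023, 2.395, 0.015]
ft_force: [-9.4, -6.0, 30.2]
opening: 0.0357
```

```bash
python3 look.py 7
```

```text
[0.564  0.2298 0.0601] [2.0229 2.3952 0.0151] [-9.3623 -5.9569 30.2239] [-0.9387  3.4024  0.0944] 19.625
```

View pics/l7.png

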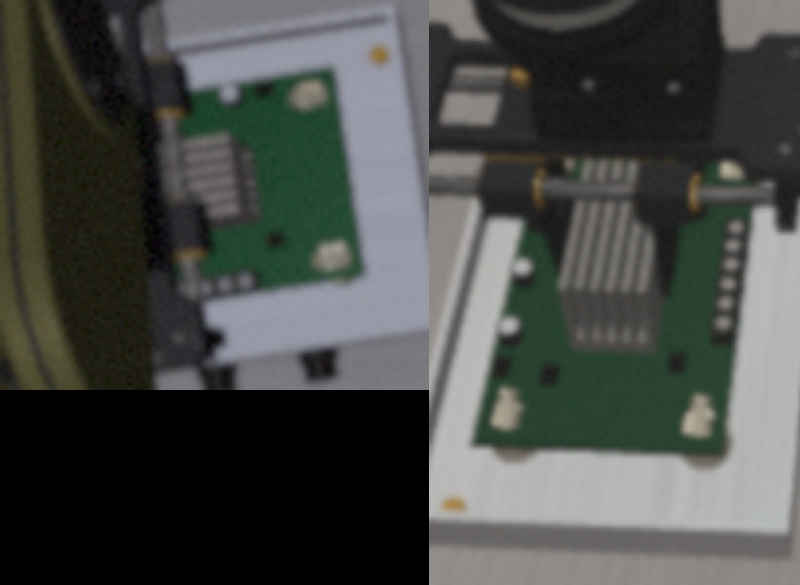

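Call:
arm_command:
  plan: "-0.005 0 0.03 0; -0.005 0 0.03 0; -0.005 0 0.03 0; -0.005 0 0.03 0"
  gripper: -0.4

```text
time_s: 20.23
ee_pos: [0.5629, 0.2296, 0.0619]
eef_rot: [2.023, 2.396, 0.013]
ft_force: [-0.6, -0.1, -0.3]
opening: 0.0654
```

Call:
arm_command:
  plan: "0 0 0.2 0; 0 0 0.6 0; 0 0 1 0; 0 0 1 0"

```text
time_s: 20.72
ee_pos: [0.5658, 0.2306, 0.1682]
eef_rot: [2.02, 2.392, 0.026]
ft_force: [0.8, 0.1, -1.1]
opening: 0.0668
```

Call:
arm_command:
  plan: "-0.3 0 0.2 0; -0.8 -0.6 0.3 0; -1 -1 0.3 0; -1 -1 0.3 0"
  gripper: 1

```text
time_s: 21.22
ee_pos: [0.4637, 0.1285, 0.1975]
eef_rot: [2.024, 2.389, 0.025]
ft_force: [-0.5, -0.0, -0.2]
opening: 0.0318
```

Call:
arm_command:
  plan: "-0.5 -0.5 0 0; -0.8 -1 0 0; -0.8 -1 0 0"

```text
time_s: 21.6
ee_pos: [0.3827, 0.0271, 0.1971]
eef_rot: [2.028, 2.385, 0.025]
ft_force: [0.6, 0.7, 0.8]
opening: 0.0029
```

```bash
python3 look.py 8
```

```text
[0.3827 0.0271 0.1971] [2.0277 2.3852 0.0249] [0.6057 0.737  0.8224] [-0.0072 -0.1094 -0.033 ] 21.6
```

View pics/l8.png

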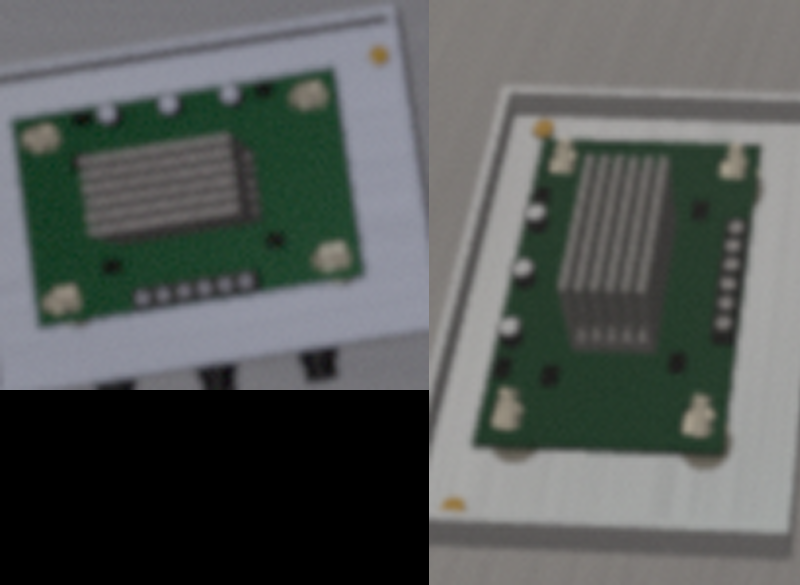

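```bash
python3 - <<'E'
from fit import *
np.set_printoptions(precision=4,suppress=True)
th=.167; R=np.array([[np.cos(th),-np.sin(th)],[np.sin(th),np.cos(th)]])
for n,h0 in (('top',(.5603,.2268)),('side',(.5624,.2299))):
    c=np.load(n+'8.npy',allow_pickle=True).item(); r,m=board_rect(c,.024); print(n,r,m.sum())
    W=cloud(c); Q=W[cv2.erode(m.astype(np.uint8),np.ones((3,3)))>0]; Q=Q[np.isfinite(Q[:,0])]
    l=(Q[:,:2]-h0)@R; A=np.c_[l,np.ones(len(l))]; z=Q[:,2]
    k=abs(z-np.median(z))<.01; co=np.linalg.lstsq(A[k],z[k],rcond=None)[0]
    print(co,len(z),'corners',[(a,b,round(1e3*float(co@[a,b,1]),1)) for a in(-.04,.04) for b in(-.066,.066)])
    # bench reference and housing floor
    im=c['color'].astype(int)
    v,u=np.mgrid[:480,:640]; lw=(W[...,:2]-h0)@R
    f=(abs(lw[...,0])<.075)&(abs(lw[...,1])>.085)&(abs(lw[...,1])<.108); print('floor',np.nanmedian(W[f][:,2]))
    B=(abs(lw[...,0])<.075)&(lw[...,1]<-.13)&(lw[...,1]>-.18); print('bench',np.nanmedian(W[B][:,2]))
E
```

```text
top ((561.9215698242188, 228.028564453125), (101.42854309082031, 157.3673095703125), 9.840815544128418) 2702
[-0.0005  0.0002  0.0232] 2036 corners [(-0.04, -0.066, 23.2), (-0.04, 0.066, 23.2), (0.04, -0.066, 23.1), (0.04, 0.066, 23.2)]
floor 0.003309612683631168
bench -0.0007441827966494124
side ((564.60107421875, 229.44863891601562), (100.84732055664062, 157.1411590576172), 9.572832107543945) 2317
[-0.0026  0.0015  0.0232] 1605 corners [(-0.04, -0.066, 23.2), (-0.04, 0.066, 23.4), (0.04, -0.066, 23.0), (0.04, 0.066, 23.2)]
floor 0.0036103336525797176
bench -0.0006165284479196969
```

```bash
python3 - <<'E'
from h import *
c=read_camera('top'); save(c,'final')
E
```

```text
(no output)
```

View pics/final.png

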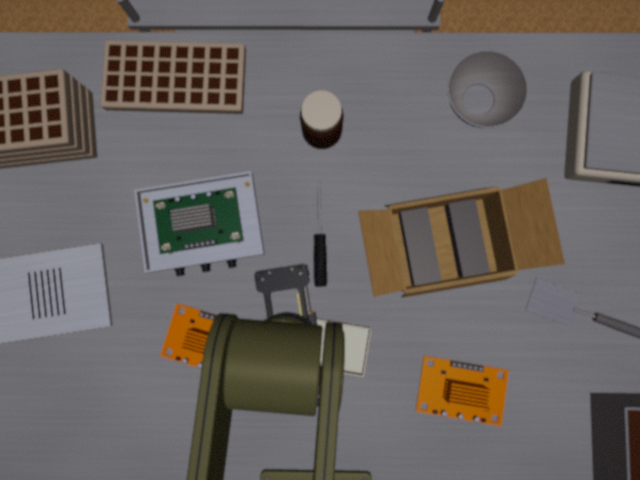

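The final picture shows the board in the housing at (198,220), with its terminal block on the gland side. Both flaps are open at (382,250) and (530,225). The screwdriver (320,235) and jar (321,118) have not moved, and the arm is clear.

```bash
python3 -c "
from h import *
print(job_done())"
```

```text
the job is handed in; nothing more can be done
None
```

The board is mounted on all four standoffs, and I handed the job in at about 22 s. I pushed both carton flaps well past upright and lifted the green board out by its heat sink. I then set it on the posts with the terminal block on the gland side, pressed it down with up to about 30 N, let go and backed the arm away.

**Seating:** depth from both cameras puts the board's top at 23.0–23.4 mm at all four posts. The bench reads −0.7 mm, so that is about 24 mm, the fully seated height. The pictures show all four posts through their holes with the barbs spread over the board. I did not press the ends separately after letting go.

**Rest of the scene:** both flaps are still open, and the screwdriver, the jar and the orange look-alike boards are where they were.

**Disagreements:** before the press the two cameras differed by up to about 3 mm on the board's offset from the posts along y, so I relied mostly on the top camera. While being pressed the board drifted about 2 mm towards +x, so I shifted it back. At the last check it sat about 2 mm towards +x of the measured housing centre, still within the clearance of its holes.

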